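# Find which way the bottle's cap loosens and hold the cap off

## Task

Take the capped bottle standing beside the lidded ceramic sindoor pot (not its twin by the comb), lower it upright into the small square pocket of the organizer's top tier, which keeps it from turning, and let go. Then loosen its cap, which may have a right- or left-hand thread, so try both ways, and lift it off. Finish still holding the cap in the gripper, about 5 cm clear above the bottle's mouth, with the bottle left standing in its pocket and the twin bottle, the pot and the comb left in their places.

Things in the scene. Friction and masses are not known exactly. Their poses are not given: they have to be found in the camera images.
- bottle_a_mid (a point): one of two look-alike loose amber glass bottles, square body 44 x 44 mm, 80 mm tall to its shoulder, 106 with its cap; about 0.25 kg. Point: on its axis, 40 mm above its base; x, y square to its sides. Carry it by two flat sides, gripped 65 mm above its base (clears cap and pocket rim). Thread hand unknown: either bottle may be right- or left-handed
- bottle_b_mid (a point): one of two look-alike loose amber glass bottles, square body 44 x 44 mm, 80 mm tall to its shoulder, 106 with its cap; about 0.25 kg. Point: on its axis, 40 mm above its base; x, y square to its sides. Inside the cap a 20 mm neck rises to a mouth 102 mm above the base. A pull on a cap still engaged lifts the whole bottle. Its cap is the one of the same letter
- cap_a_mid (a point): black round screw cap (16 facets) 38 mm across, 24 tall, 0.03 kg, loose. Point: its centre, 94 mm above the bottle's base when on; 2 mm gap to the shoulder. Coarse thread: the loosening way (unknown) it turns easily (below 0.15 Nm) and level, free past 50 deg, stop near 85 deg: turn about 70 deg, then it lifts straight off, clear after 20 mm. The other way it goes solid within 10 deg; pushed on (0.3 Nm up), the grip slips
- cap_b_mid (a point): black round screw cap (16 facets) 38 mm across, 24 tall, 0.03 kg, loose. Point: its centre, 94 mm above the bottle's base when on; 2 mm gap to the shoulder. Coarse thread: the loosening way (unknown) it turns easily (below 0.15 Nm) and level, free past 50 deg, stop near 85 deg: turn about 70 deg, then it lifts straight off, clear after 20 mm. The other way it goes solid within 10 deg; pushed on (0.3 Nm up), the grip slips
- pocket (a point): centre of the floor of the one small square pocket, in a corner of the top tier of the white organizer: 49 x 49 mm inside, 27 mm deep, walls 4 mm; x, y along its walls, z up; floor 78 mm above the trunk lid. A 44 mm bottle in it can still turn about 7 deg. The rest of the tier holds yellow hair clips below the rim
- organizer: the white three-tier organizer, fixed: 160 mm along its x, 240 mm along its y, 105 mm tall; origin under its centre on the trunk lid
- pot_mid (a point): round white ceramic sindoor pot with a closed knobbed lid, 58 mm across, 59 mm tall, loose; this point is on its axis, half-way up (29 mm). The bottle to open stands 110 to 135 mm from it, the other bottle more than 300 mm away
- comb_mid (a point): flat wooden comb lying on the lid, about 47 x 150 x 8 mm, its long side along its y; this point is near its middle, half-way up. The bottle that is to be left alone stands beyond it
Mind the look-alikes: they are no part of the job. What is shaped like the part that bears cap_b_mid but pink or turquoise is not meant.

How it is judged (in metres and radians):
On the way, in this order (a step that is already met when the one before it is completed fails the run):
1. the bottle from beside the pot stands upright in the pocket, capped and let go (((horizontal distance between bottle_a_mid and pocket below 0.006 m and z of bottle_a_mid in the frame of pocket between 0.036 and 0.044 m and angle between bottle_a_mid's own z axis and vertical below 0.12 rad and z of cap_a_mid in the frame of bottle_a_mid below 0.06 m and horizontal distance between bottle_b_mid and pot_mid above 0.2 m and distance of bottle_b_mid from where it was at the start of the episode below 0.03 m and contact force between the fingers and bottle_a below 0.05 N) or (horizontal distance between bottle_b_mid and pocket below 0.006 m and z of bottle_b_mid in the frame of pocket between 0.036 and 0.044 m and angle between bottle_b_mid's own z axis and vertical below 0.12 rad and z of cap_b_mid in the frame of bottle_b_mid below 0.06 m and horizontal distance between bottle_a_mid and pot_mid above 0.2 m and distance of bottle_a_mid from where it was at the start of the episode below 0.03 m and contact force between the fingers and bottle_b below 0.05 N))), for 0.2 s.
2. its cap is turned loose (more than 0.6 rad on the neck) while the bottle stands in the pocket (((horizontal distance between bottle_a_mid and pocket below 0.006 m and z of bottle_a_mid in the frame of pocket between 0.036 and 0.044 m and angle between bottle_a_mid's own z axis and vertical below 0.12 rad and z of cap_a_mid in the frame of bottle_a_mid below 0.06 m and horizontal distance between bottle_b_mid and pot_mid above 0.2 m and distance of bottle_b_mid from where it was at the start of the episode below 0.03 m and angle between the x axis of cap_a_mid and the x axis of bottle_a_mid, either way round above 0.6 rad) or (horizontal distance between bottle_b_mid and pocket below 0.006 m and z of bottle_b_mid in the frame of pocket between 0.036 and 0.044 m and angle between bottle_b_mid's own z axis and vertical below 0.12 rad and z of cap_b_mid in the frame of bottle_b_mid below 0.06 m and horizontal distance between bottle_a_mid and pot_mid above 0.2 m and distance of bottle_a_mid from where it was at the start of the episode below 0.03 m and angle between the x axis of cap_b_mid and the x axis of bottle_b_mid, either way round above 0.6 rad))), for 0.05 s.
At the end, for the whole second after the job is handed in: the bottle from beside the pot stands upright on the pocket's floor (6 mm, 0.12 rad); the fingers hold its cap still, centre 100 mm or more above the bottle's mid point, touching neither bottle nor organizer; the other bottle is in place (30 mm), cap on (((horizontal distance between bottle_a_mid and pocket below 0.006 m and z of bottle_a_mid in the frame of pocket between 0.036 and 0.044 m and angle between bottle_a_mid's own z axis and vertical below 0.12 rad and horizontal distance between bottle_b_mid and pot_mid above 0.2 m and distance of bottle_b_mid from where it was at the start of the episode below 0.03 m and z of cap_b_mid in the frame of bottle_b_mid below 0.06 m and z of cap_a_mid in the frame of bottle_a_mid above 0.1 m and contact force between the fingers and cap_a above 1 N and contact force between each of cap_a, the fingers and bottle_a below 0.05 N and contact force between cap_a and organizer below 0.05 N and linear speed of each of cap_a, bottle_a below 0.03 m/s) or (horizontal distance between bottle_b_mid and pocket below 0.006 m and z of bottle_b_mid in the frame of pocket between 0.036 and 0.044 m and angle between bottle_b_mid's own z axis and vertical below 0.12 rad and horizontal distance between bottle_a_mid and pot_mid above 0.2 m and distance of bottle_a_mid from where it was at the start of the episode below 0.03 m and z of cap_a_mid in the frame of bottle_a_mid below 0.06 m and z of cap_b_mid in the frame of bottle_b_mid above 0.1 m and contact force between the fingers and cap_b above 1 N and contact force between each of cap_b, the fingers and bottle_b below 0.05 N and contact force between cap_b and organizer below 0.05 N and linear speed of each of cap_b, bottle_b below 0.03 m/s))); the arm keeps its last pose, push and grip.
It fails at once if a bottle is tipped over (angle between any of bottle_a_mid, bottle_b_mid's own z axis and vertical above 0.6 rad).
It fails at once if the pot or the comb is shoved away (distance of any of pot_mid, comb_mid from where it was at the start of the episode above 0.03 m).
It fails at once if the other bottle is taken out of its place (neither bottle is left where it was) (distance of each of bottle_a_mid, bottle_b_mid from where it was at the start of the episode above 0.03 m).
It also fails if it takes over 58 s, if anything falls off the work surface, if the arm or the gripper's body presses on something with over 40 N, if the wrist force passes 120 N, or if a joint passes its speed limit or range.

## Robot

A 6-joint arm with a two-finger parallel gripper is mounted at the origin on the work surface. World frame = base frame: x ahead of the robot, y to its left, z up, the work surface at z = 0. Lengths are in mm, angles in rad, forces in N, time in s.
With the tool pointing down it reaches from about 350 to 875 mm from the base axis. Payload 4.2 kg.
Tool frame: the origin (TCP) lies midway between the tips of the shut fingers; the grasp point (between the pads) lies 19 mm behind it; z points along the fingers, y is the direction in which the jaws open and shut (so a half turn about z gives the same grasp; the last joint's range is limited). The gripper opens to 85 mm and grips with 20 to 120 N. Pads are 22 mm wide; open, the fingers measure 114 mm over their backs; the gripper's body (76 mm by 85 mm) begins 54 mm behind the grasp point. The pads swing forward as they close: fully open they stand 13 mm farther back than shut.
Start: joints at [-0.921, 0.385, 0.008, 0, -1.194, -0.259], TCP at [238.093, -577.85, 231.312] pointing down, gripper open.
Joint ranges: [-3.14, 3.14], [-1.21, 2.06], [-1.07, 1.41], [-3.16, 2.05], [-2.99, -0.16], [-3.1, 3.1]. Speed limits (rad/s): [2.79, 2.79, 3.14, 3.14, 3.14, 3.14].

## Interface

Orientations are given as a rotation vector (axis times angle).
In Python, from cell import robot, hand, kinematics, read_camera, camera_model, close_job, boxes_of, trace, status gives the robot as it stands. Calls block until the motion is done:
- robot.reach(position, orientation): joint-space move of the TCP to a pose.
- robot.move_linear(position, frame=None, feed=150, stop_force=None): straight line of the TCP; frame=None keeps the orientation; feed is the mean speed in mm/s. With stop_force (N) it stops when the force on the tool has changed by that much, and returns True; else False.
- robot.goto_joints(angles): joint-space move.
- hand.open_gripper() and hand.gripper_close(squeeze=None): open the fingers fully, or close them until they stop; squeeze is the grip in N (None keeps the last).
- robot.dwell(seconds).
- kinematics.inverse_kinematics(position, orientation): joint angles nearest the present ones, or None.
- read_camera(name): name is "scene" or "side" or "wrist"; returns the picture (384x512x3 uint8, red, green, blue); there is no depth.
- camera_model(name): a dict with "fx", "fy", "cx", "cy" (pixels), "R" (3x3) and "t" (3): a world point X has camera coordinates R X + t. Camera axes: x right, y down, z forward; pixel columns grow to the right and rows downward; lengths in mm; the calibration is good to about 2 mm. A picture is of the moment at which its call begins: read the wrist's pose just before it. camera_model takes no time and is no camera call; for the wrist camera it gives the pose at the moment of the call.
A pose or a line that the arm cannot do raises robot.Unreachable and nothing moves.
- close_job(): hands the job in, once; it reports no verdict.
Trained networks look in the newest picture that a camera, given by its name, has taken for a name from the list of things; names that differ only in an ending like _2 or _b are one class to them, and where a whole thing is asked for, a point or a joint stands for the part that bears it (a point fixed in the world has none). Each returns a list of dicts, best first, with "score" (0 to 1); they miss things now and then, are a little off and sometimes report something else, mostly with a low value. They report only what shows in the picture. A call takes as long as a camera call. They do not tell look-alikes from the thing itself.
- boxes_of(name, camera): "at" ([x, y, z] in mm, in world coordinates, good to about 4 mm: the middle of the surface that is visible of it).
- trace(name, camera): "mask" (384x512 bool, what is visible of it).
Readings, each from a call of its own:
- status.get_time_s(): time.
- status.get_joint_pos(): joint angles.
- status.get_dq(): joint speeds.
- status.get_effort(): joint torques, N m.
- status.get_ee_pos(): TCP position.
- status.get_orientation(): TCP orientation.
- status.get_wrist_force(): force on the tool from outside, world axes, zero at the start.
- status.get_moment(): the same for the moment, N m.
- status.get_finger_gap(): finger opening in mm.
Only numpy, scipy, OpenCV 4.12 (cv2) and the standard library are available. Lean on these libraries where they do the work, as an engineer would, in place of code of your own. Each camera call takes 0.05 s, during which the arm holds its last target. There are 200 camera calls.

## Working session

There is one attempt and no reset: what is moved stays moved. The work goes in short steps, each a Python script; the robot and the scene stay as the last script left them, time stands still between calls to the robot, and variables do not carry over. Pictures are saved under pics/ and viewed, about 8 in all and at most 12, crops included, and the job is handed in when it is done.

```bash
mkdir -p pics; python3 - <<'E'
from cell import *
import cv2,numpy as np
a=read_camera("scene");b=read_camera("side")
cv2.imwrite("pics/a.png",np.hstack([a,b])[:,:,::-1])
cv2.imwrite("pics/scene.png",cv2.resize(a,(800,600))[:,:,::-1])
cv2.imwrite("pics/side.png",cv2.resize(b,(800,600))[:,:,::-1])
for c in("scene","side"):
  m=camera_model(c);print(c,m["fx"],m["cx"],m["cy"],(-m["R"].T@m["t"]).round())
  for n in("bottle_a_mid","cap_a_mid","pocket","organizer","pot_mid","comb_mid"):
    print(n,[(np.round(d["at"]).tolist(),round(d["score"],2)) for d in boxes_of(n,c)])
print(status.get_time_s(),status.get_orientation())
E
```

```text
scene 480.14937567662804 257.41367884771677 186.7030468242126 [1232. -455.  925.]
bottle_a_mid [([576.0, 274.0, 44.0], 0.96)]
cap_a_mid [([567.0, 289.0, 102.0], 0.46)]
pocket [([542.0, -31.0, 80.0], 0.89)]
organizer [([545.0, -32.0, 78.0], 0.6)]
pot_mid [([454.0, -312.0, 39.0], 0.85)]
comb_mid [([439.0, 306.0, 8.0], 0.91)]
side 447.9922428081093 268.6487588615699 197.55557990551276 [ 46. 772. 848.]
bottle_a_mid [([544.0, 305.0, 48.0], 0.6)]
cap_a_mid []
pocket [([501.0, 11.0, 75.0], 0.85)]
organizer [([498.0, 11.0, 78.0], 0.87)]
pot_mid [([435.0, -297.0, 39.0], 0.6)]
comb_mid [([436.0, 311.0, 7.0], 0.69), ([542.0, 306.0, 49.0], 0.67)]
0.7 [-6.09898536e-01  3.08174703e+00 -1.10810356e-04]
```

View pics/scene.png

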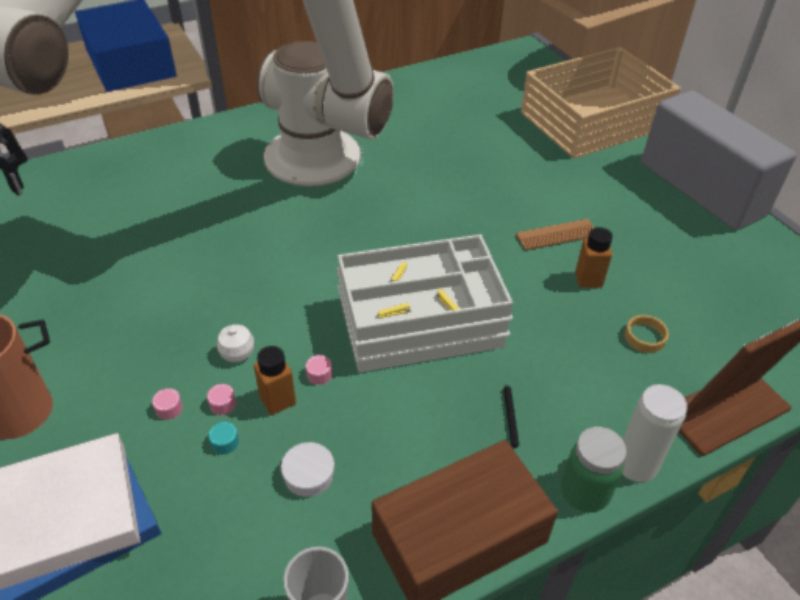

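View pics/side.png

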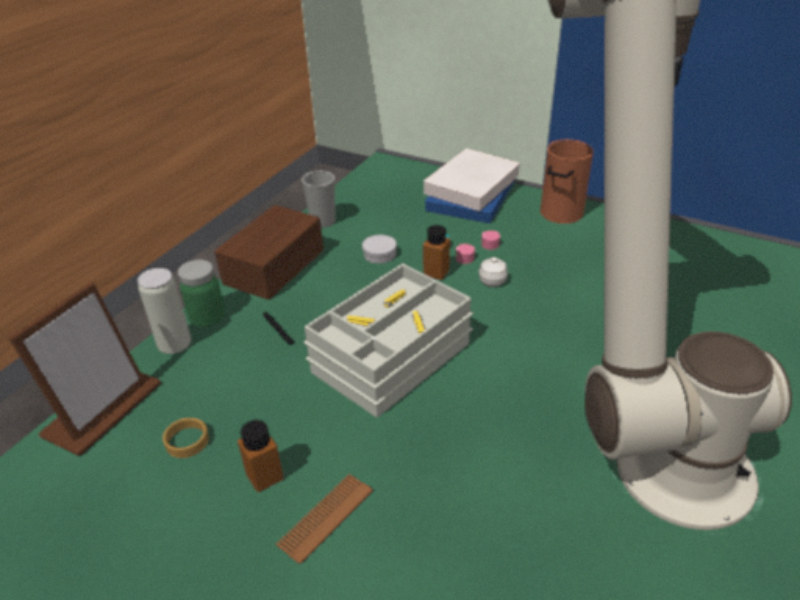

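The target bottle is near scene (275,380), 800-px scale, beside the pot at (235,343). The small pocket is at scene (467,250) and side (373,350), in the organizer's near-base, +y corner. Next I'll get fair positions and take wrist looks.

```bash
cat > h.py <<'E'
from cell import *
import cv2,numpy as np
from scipy.spatial.transform import Rotation as Ro
def down(yaw): # tool z down, tool x at world angle yaw
    c,s=np.cos(yaw),np.sin(yaw)
    return Ro.from_matrix(np.array([[c,s,0],[s,-c,0],[0,0,-1.]])).as_rotvec()
def ray(m,u,v,z):
    C=-m["R"].T@m["t"]; d=m["R"].T@np.array([(u-m["cx"])/m["fx"],(v-m["cy"])/m["fy"],1])
    return (C+d*(z-C[2])/d[2])
def proj(m,X):
    p=m["R"]@np.asarray(X,float)+m["t"]; return np.array([m["fx"]*p[0]/p[2]+m["cx"],m["fy"]*p[1]/p[2]+m["cy"]])
E
python3 - <<'E'
from h import *
s=1.5625
S=camera_model("scene");D=camera_model("side")
for n,a,b,z in(("cap",(271,355),(437,231),106),("pocket rim",(468,250),(374,352),105)):
  print(n,ray(S,a[0]/s,a[1]/s,z).round(),ray(D,b[0]/s,b[1]/s,z).round())
# organizer rim corners scene
for c in((338,254),(484,237),(510,291),(352,322)): print(ray(S,c[0]/s,c[1]/s,105).round())
o=Ro.from_rotvec(status.get_orientation()).as_matrix();print(o.round(3))
w=camera_model("wrist");print(w["fx"],(-w["R"].T@w["t"]).round(),status.get_ee_pos(),w["R"].round(2))
E
```

```text
cap [ 557. -290.  106.] [ 549. -285.  106.]
pocket rim [493.  73. 105.] [485.  77. 105.]
[ 407. -119.  105.]
[477. 114. 105.]
[602.  83. 105.]
[ 551. -161.  105.]
[[-0.925 -0.381  0.   ]
 [-0.381  0.925 -0.   ]
 [-0.    -0.    -1.   ]]
297.98710037316994 [ 176. -603.  374.] [ 238.10438856 -577.85517081  231.34800136] [[-0.38  0.92 -0.  ]
 [ 0.89  0.37  0.26]
 [ 0.24  0.1  -0.97]]
```

```bash
python3 - <<'E'
from h import *
out=[]
import pickle
for n,p,y in(("pk",[489,75,270],np.pi-.28),("bt",[553,-288,270],np.pi-.4)):
  robot.reach(p,down(y)); robot.dwell(.2)
  m=camera_model("wrist");im=read_camera("wrist")
  pickle.dump((im,m),open(n+".pkl","wb")); out.append(im)
  print(n,status.get_time_s(),status.get_joint_pos(),[ (np.round(d["at"]).tolist(),round(d["score"],2)) for k in("cap_a_mid","bottle_a_mid","pocket") for d in boxes_of(k,"wrist")])
cv2.imwrite("pics/w1.png",cv2.resize(out[0],(800,600))[:,:,::-1])
cv2.imwrite("pics/w2.png",cv2.resize(out[1],(800,600))[:,:,::-1])
E
```

```text
pk 3.4333 [ 4.80345029e-01  1.33406718e-01 -2.37369412e-01  3.09693177e-05
 -1.20012575e+00 -2.33182993e+00] [([556.0, 283.0, 107.0], 0.65), ([546.0, 275.0, 59.0], 0.96), ([499.0, -17.0, 78.0], 0.56)]
bt 5.2083 [-2.19218402e-01  3.58995187e-01  6.68190123e-02 -3.69258927e-05
 -1.27817240e+00 -1.74991083e+00] [([514.0, -86.0, 83.0], 0.86)]
```

View pics/w1.png

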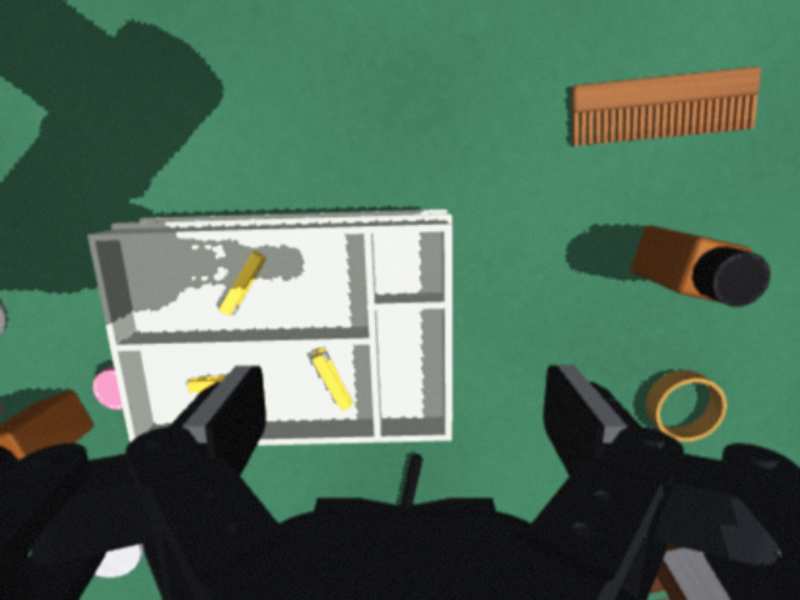

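View pics/w2.png

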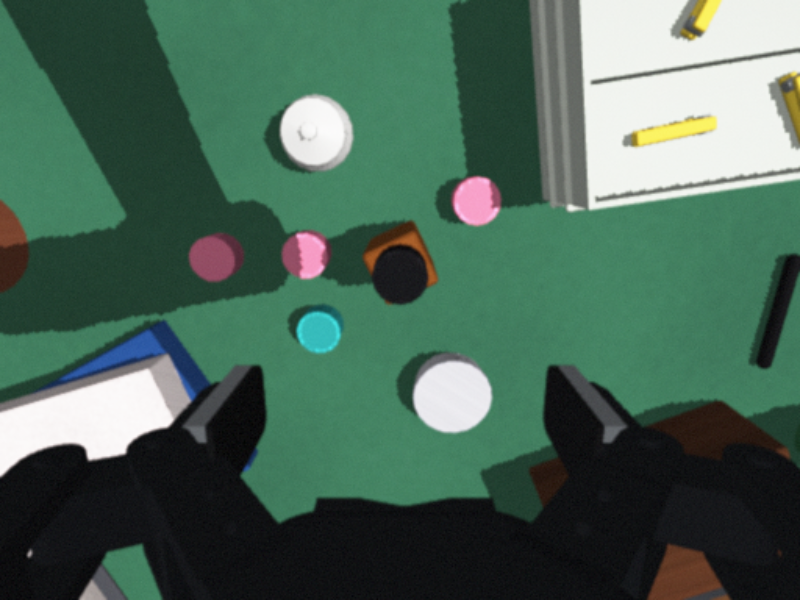

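Wrist view 1: the pocket interior runs from about (373,231) to (445,302), 800-px scale. Wrist view 2: the target's cap is at (400,274), with the body turned about 35° in the image. Next I'll fit both models to the images.

```bash
cat > fit.py <<'E'
from h import *
import pickle
from scipy.optimize import minimize
def box(x,y,a,h,z0,z1):
    R=np.array([[np.cos(a),-np.sin(a)],[np.sin(a),np.cos(a)]])
    c=(R@np.array([[-h,h,h,-h],[-h,-h,h,h]])).T+[x,y]
    return np.array([[*q,z] for z in(z0,z1) for q in c])
def hull(m,P,s=8):
    return cv2.convexHull(np.array([proj(m,p)*s+s/2 for p in P]).round().astype(np.int32))
def fit_bottle(im,m,x0,cap=True):
    f=im.astype(int);c0=proj(m,[*x0[:2],60])
    br=(f[...,0]>f[...,1]*1.5)&(f[...,0]>f[...,2]*2); bl=f.max(2)<50
    yy,xx=np.mgrid[:384,:512]; near=np.hypot(xx-c0[0],yy-c0[1])<40
    M=((br|bl)&near).astype(np.uint8)
    n,L,st,_=cv2.connectedComponentsWithStats(M); M=(L==1+np.argmax(st[1:,4])).astype(np.uint8)
    M8=cv2.resize(M,None,fx=4,fy=4,interpolation=cv2.INTER_NEAREST)
    t=np.linspace(0,2*np.pi,16)
    def cost(p):
        I=np.zeros_like(M8);cv2.fillPoly(I,[hull(m,box(*p,22,0,80),4)],1)
        C=[[p[0]+19*np.cos(k),p[1]+19*np.sin(k),z] for z in(82,106) for k in t]
        cv2.fillPoly(I,[hull(m,C,4)],1)
        return np.sum(I!=M8)/16
    best=min((minimize(cost,[*x0,a],method="Nelder-Mead",options=dict(initial_simplex=np.array([*x0,a])+np.array([[0,0,0],[8,0,0],[0,8,0],[0,0,.2]]))) for a in np.radians([-40,-10,20,45])),key=lambda r:r.fun)
    return best.x,best.fun,M.sum()
E
python3 - <<'E'
from fit import *
im,m=pickle.load(open("bt.pkl","rb"));s=1.5625
print("cap ray",ray(m,400/s,274/s,106))
p,f,n=fit_bottle(im,m,(553,-288));print(p,np.degrees(p[2]),f,n)
def crop(im,c,polys,w=40):
    k=10;x,y=(np.array(c)-w/2-5).astype(int);C=cv2.resize(im[y:y+50,x:x+50],None,fx=k,fy=k,interpolation=cv2.INTER_CUBIC)[:,:,::-1].copy()
    C=cv2.resize(C,(390,390))
    for q in polys: cv2.polylines(C,[((np.array(q)+.5-[x,y])*7.8).astype(np.int32)],True,(0,255,0),1)
    return C
b=[[proj(m,q) for q in B] for B in(box(*p,22,0,80)[:4],box(*p,22,0,80)[4:])]
A=crop(im,proj(m,[*p[:2],60]),b)
im,m=pickle.load(open("pk.pkl","rb"))
P=[ray(m,(u)/s-.18,(v)/s-.18,105)[:2] for u,v in((373,232),(444,229.5),(445,301),(375,302))]
P=np.array(P);print(P.round(1),P.mean(0),[np.linalg.norm(P[i]-P[i-1]).round(1) for i in range(4)],np.degrees(np.arctan2(*(P[1]-P[0])[::-1])))
g=np.deg2rad(-15)
Bq=cv2.resize(im,None,fx=1,fy=1)
c=P.mean(0);e=P[1]-P[0];a=np.arctan2(e[1],e[0])-np.pi/2;print("pocket",c,np.degrees(a))
X=box(*c,a,24.5,78,105)
pickle.dump((p,c,a),open("est.pkl","wb"))
B=crop(im,proj(m,[*c,95]),[[proj(m,q) for q in X[4:]]])
cv2.imwrite("pics/c1.png",np.hstack([A,B]))
E
```

```text
cap ray [ 553.73387329 -290.57746105  106.        ]
[ 5.55184139e+02 -2.91911403e+02 -5.23478132e-03] -0.2999308764538815 193.3125 1628
[[457.4  61.6]
 [468.8 107.1]
 [516.4  95.2]
 [503.8  48.8]] [486.61060078  78.18470144] [np.float64(48.1), np.float64(46.9), np.float64(49.1), np.float64(48.1)] 75.94391861793382
pocket [486.61060078  78.18470144] -14.056081382066182
```

View pics/c1.png

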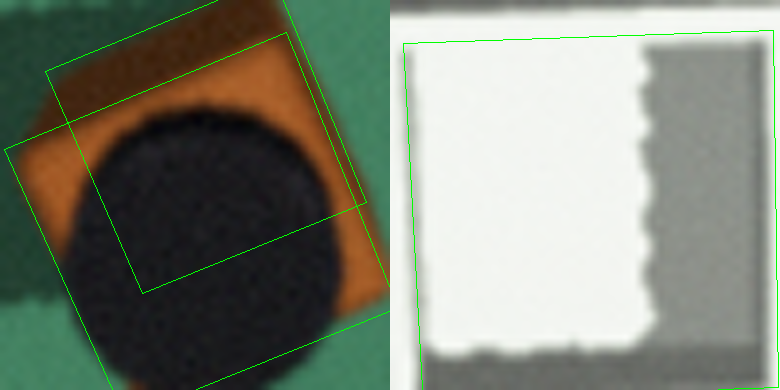

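The fits are good to 1–2 mm: bottle at about (554.5, -291), yaw about 0°; pocket at about (486.6, 78), yaw -14°. Next I'll grasp, lift, hover over the pocket and look.

```bash
python3 - <<'E'
from fit import *
bx,by=554.5,-291.2
o=down(np.pi-.005)
robot.reach([bx,by,185],o)
print("stop?",robot.move_linear([bx,by,44],feed=120,stop_force=15))
hand.gripper_close(squeeze=60);robot.dwell(.2);print("gap",status.get_finger_gap(),status.get_ee_pos(),status.get_time_s())
robot.move_linear([bx,by,205],feed=150);print("gap",status.get_finger_gap(),status.get_wrist_force())
p,c,a=pickle.load(open("est.pkl","rb"))
robot.reach([*c,205],down(np.pi+a));robot.move_linear([*c,162],feed=120);robot.dwell(.2)
m=camera_model("wrist");im=read_camera("wrist");pickle.dump((im,m),open("hv.pkl","wb"))
print(status.get_ee_pos(),status.get_time_s())
A=cv2.resize(im[60:260,150:350],(600,600),interpolation=cv2.INTER_CUBIC)[:,:,::-1]
cv2.imwrite("pics/hv.png",A)
a1=read_camera("side");a2=read_camera("scene");pickle.dump((a1,a2),open("hv2.pkl","wb"))
B=cv2.resize(a1[170:270,190:290],(400,400),interpolation=cv2.INTER_CUBIC);C=cv2.resize(a2[100:200,250:350],(400,400),interpolation=cv2.INTER_CUBIC)
cv2.imwrite("pics/hv2.png",np.hstack([B,C])[:,:,::-1])
E
```

```text
stop? False
gap 43.760835028127346 [ 554.96373652 -291.37442431   44.68550007] 7.8083
gap 43.826292542742095 [ 0.58616897 -0.50208379 -1.93499046]
[487.12511206  78.33720872 162.82503884] 11.1917
```

View pics/hv.png

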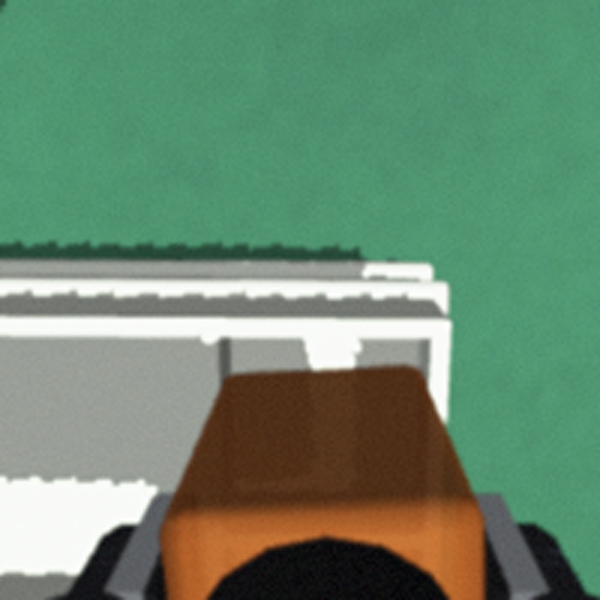

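View pics/hv2.png

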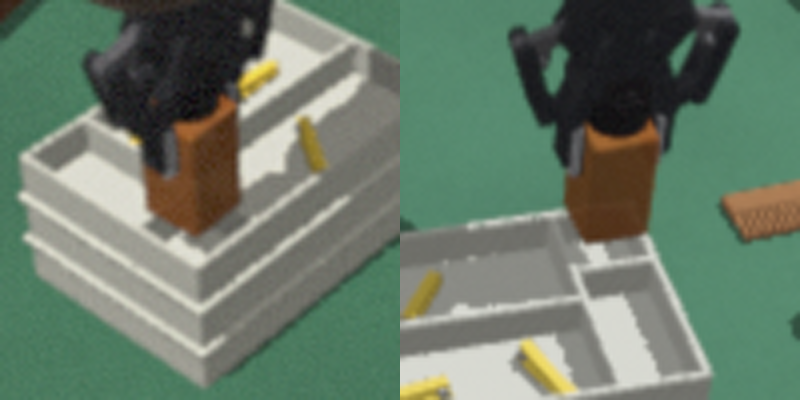

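```bash
python3 - <<'E'
from fit import *
im,m=pickle.load(open("hv.pkl","rb"))
p,c,a=pickle.load(open("est.pkl","rb"))
q=lambda u,v,z:ray(m,u/3+150-1/3,v/3+60-1/3,z)[:2]
ang=lambda d:np.degrees(np.arctan2(d[1],d[0]))
B1,B2=q(222,376,118),q(418,368,118);print("base back corners",B1.round(1),B2.round(1),np.linalg.norm(B2-B1),ang(B2-B1)-90)
T1,T2=q(165,518,198),q(483,510,198);print("shoulder",T1.round(1),T2.round(1),np.linalg.norm(T2-T1),ang(T2-T1)-90)
# rim: outer back edge, inner back edge, outer right edge
R0,R1,R2=q(0,318,105),q(451,319,105),q(447,415,105);print("rim",R0.round(1),R1.round(1),ang(R1-R0)-90,"right",ang(R2-R1))
I=q(230,337,105),q(428,338,105);print("inner",np.round(I,1),np.linalg.norm(I[1]-I[0]))
t=np.radians(ang(R1-R0)-90);ex=np.array([np.cos(t),np.sin(t)]);ey=np.array([-ex[1],ex[0]])
print("pocket from outer corner",R1+ex*28.5-ey*28.5,"from inner",(I[0]+I[1])/2+ex*24.5)
mb=(B1+B2)/2; print("bottle base centre",mb+22*ex,"TCP est",status.get_ee_pos(),"c",c)
# pk image, outer corners and long edge
im,m=pickle.load(open("pk.pkl","rb"));s=1.5625
g=cv2.cvtColor(im,cv2.COLOR_RGB2GRAY)
pr=lambda u,v,z:ray(m,u/s-.18,v/s-.18,z)[:2]
E1,E2=pr(451,217,105),pr(451,440,105);print("pk long? right edge",E1,E2,np.linalg.norm(E2-E1),ang(E2-E1))
F=pr(89,236,105);print("back edge",F,np.linalg.norm(E1-F),ang(E1-F)-90)
E
```

```text
base back corners [463.6  60.3] [472.2 101.9] 42.50105652916321 -11.6547252734143
shoulder [462.4  62.2] [471.3 102.5] 41.32828173801215 -12.532644656502626
rim [441.1  12.7] [466.3 112.3] -14.187745590118155 right -14.2939656402466
inner [[458.1  62.3]
 [469.3 106.2]] 45.391705419526666
pocket from outer corner [486.92809201  77.64978185] from inner [487.45767812  78.23948212]
bottle base centre [489.24718046  75.70387003] TCP est [486.85792295  78.29387516 162.55019608] c [486.61060078  78.18470144]
pk long? right edge [462.17665341 113.59142299] [622.20956782  72.0100086 ] 165.3467499485022 -14.565113163949714
back edge [ 407.92454265 -119.771173  ] 239.5858775617885 -13.087639683504563
```

Hover view: the base's back edge runs (222,376)–(418,368), and the inner rim (225,337)–(430,338). The bottle therefore sits about 2 mm too far out along x, about 1.3 mm too low along y, and turned about 2°. I'll correct this and lower with a force stop.

```bash
python3 - <<'E'
from fit import *
t=np.radians(-14.2);ex=np.array([np.cos(t),np.sin(t)]);ey=np.array([-ex[1],ex[0]])
c0=np.array([486.61,78.18])
c=c0-2*ex+1.4*ey
o=down(np.pi+np.radians(-15.4))
robot.move_linear([*c,162],o,feed=60);robot.dwell(.2)
z=122
hit=robot.move_linear([*c,z],feed=40,stop_force=6)
e=status.get_ee_pos();print(hit,e,status.get_wrist_force(),status.get_moment(),status.get_finger_gap(),status.get_time_s())
E
```

```text
True [485.19488105  79.95270644 122.70285237] [-0.69401575  0.35744631  3.90424429] [ 0.09553277  0.07750964 -0.06795269] 43.73665832503656 12.6833
```

It seated at z=122.7, exactly the predicted floor height, with small side forces. Next I'll release, back off and look.

```bash
python3 - <<'E'
from fit import *
hand.open_gripper();robot.dwell(.4)
e=status.get_ee_pos()
robot.move_linear([e[0],e[1],250],feed=150)
# shift back so that wrist camera sees the bottle unobstructed: reach j6~0 pose
robot.reach([e[0],e[1],250],down(-1.09));robot.dwell(.2)
m=camera_model("wrist");im=read_camera("wrist");pickle.dump((im,m),open("cap.pkl","wb"))
a1=read_camera("side")
print(status.get_ee_pos(),status.get_joint_pos().round(2),status.get_time_s())
print("cap expect px",proj(m,[487,78,184]))
A=cv2.resize(im,(512,384));B=cv2.resize(a1[150:270,190:290],(288,384),interpolation=cv2.INTER_CUBIC)
cv2.imwrite("pics/cap.png",np.hstack([A,B])[:,:,::-1])
E
```

```text
[484.49184409  79.67567883 250.0174713 ] [ 0.49  0.14 -0.28 -0.   -1.15 -0.01] 16.8833
cap expect px [255.08276743 197.47415826]
```

View pics/cap.png

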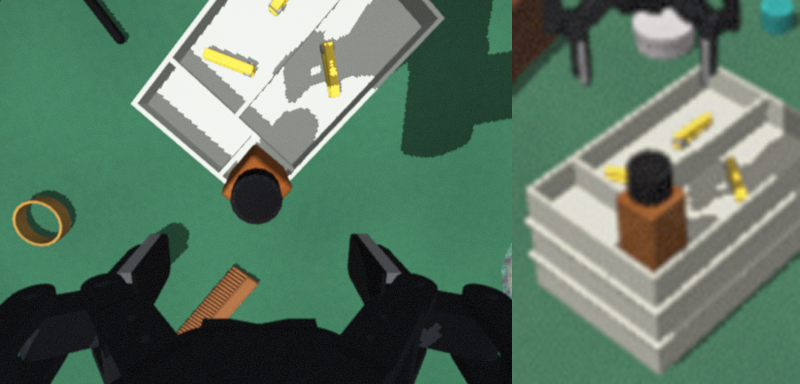

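Picture: the bottle stands upright in the pocket, with its cap centre at wrist pixel (256,195), close to prediction. Next I'll grip the cap and try CCW first, watching the moment.

```bash
python3 - <<'E'
from fit import *
im,m=pickle.load(open("cap.pkl","rb"))
c=ray(m,256,194.5,184)[:2];print("cap",c)
robot.reach([*c,215],down(-1.09))
print(robot.move_linear([*c,161],feed=100,stop_force=10))
hand.gripper_close(squeeze=50);robot.dwell(.2)
print("gap",status.get_finger_gap(),status.get_ee_pos(),status.get_wrist_force().round(2),status.get_moment().round(3),status.get_time_s())
j=np.array(status.get_joint_pos());np.save("j0.npy",j)
for d in(6,12,18,24):
  robot.goto_joints(j+[0,0,0,0,0,np.radians(d)]);robot.dwell(.1)
  M=status.get_moment();print(d,M.round(3),status.get_wrist_force().round(1),status.get_time_s())
  if abs(M[2])>.3: break
E
```

```text
cap [487.44902366  75.6780898 ]
False
gap 36.93121501708124 [488.03804598  75.82588816 161.65523429] [-0.22  0.47  4.84] [ 0.106 -0.035 -0.023] 18.55
6 [ 0.083  0.033 -0.058] [-0.7  2.   2.3] 18.9
12 [ 0.291 -0.316 -0.049] [0.7 0.4 2.5] 19.25
18 [-0.581 -0.911 -0.251] [ 2.7 -1.4  2.8] 19.6
24 [-0.778 -1.232 -0.687] [ 4.1 -2.9  4.2] 19.95
```

CCW went solid (Mz rose to 0.69 Nm), so the thread is left-handed. I'll turn CW.

```bash
python3 - <<'E'
from fit import *
j=np.load("j0.npy")
for d in(12,0,-15,-30,-45,-60,-70,-76):
  robot.goto_joints(j+[0,0,0,0,0,np.radians(d)]);robot.dwell(.1)
  M=status.get_moment();print(d,M.round(3),status.get_wrist_force().round(1),status.get_finger_gap(),status.get_time_s())
  if abs(M[2])>.35: break
m=camera_model("wrist");im=read_camera("wrist");a1=read_camera("side")
A=cv2.resize(im,(512,384));B=cv2.resize(a1[150:270,190:290],(288,384),interpolation=cv2.INTER_CUBIC)
cv2.imwrite("pics/turn.png",np.hstack([A,B])[:,:,::-1])
E
```

```text
12 [-0.44  -0.673 -0.084] [ 2.3 -2.2  4.9] 36.9151506398329 20.3667
0 [-0.13  -0.447 -0.003] [ 2.6 -0.5  4.5] 36.551782900312325 20.7833
-15 [-0.27  -0.167 -0.024] [ 1.4 -0.9  5.1] 36.84317333426457 21.2417
-30 [-0.206 -0.072  0.023] [ 1.2 -1.8  5.4] 36.74015150991916 21.7
-45 [-0.336  0.061 -0.051] [-0.3 -1.5  6.6] 36.99773656615627 22.1583
-60 [-0.296  0.254 -0.   ] [-0.2 -1.7  7.4] 36.40889194951921 22.6167
-70 [-0.149  0.307  0.003] [-1.2 -0.7  7.5] 36.92682937269966 23.0083
-76 [-0.158  0.372 -0.072] [-1.5 -0.9  7.5] 36.75200245668683 23.3583
```

View pics/turn.png

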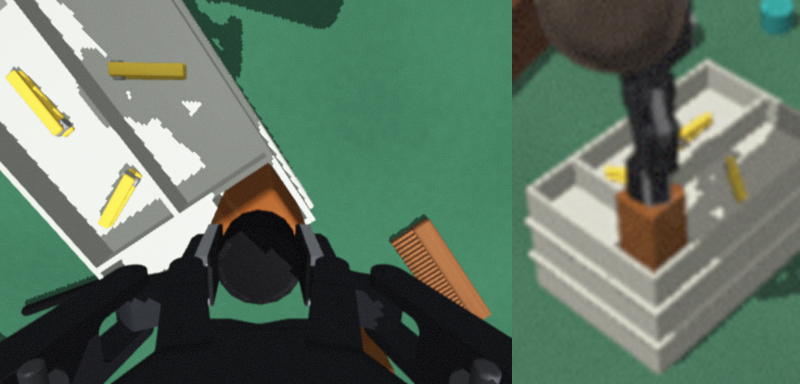

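CW turned freely (Mz near 0 all the way), the bottle stayed put. I'll lift a little and check the force for a hanging bottle.

```bash
python3 - <<'E'
from fit import *
e=status.get_ee_pos()
print(status.get_wrist_force())
for d in(3,8,14):
  robot.move_linear([e[0],e[1],161+d],feed=25);robot.dwell(.2)
  print(d,status.get_wrist_force().round(2),status.get_ee_pos(),status.get_time_s())
a1=read_camera("side");a2=read_camera("scene")
B=cv2.resize(a1[150:270,190:290],(400,480),interpolation=cv2.INTER_CUBIC);C=cv2.resize(a2[90:190,250:350],(400,480),interpolation=cv2.INTER_CUBIC)
cv2.imwrite("pics/lift.png",np.hstack([B,C])[:,:,::-1])
E
```

```text
[-1.69989824  0.55320421  7.68857925]
3 [-0.37  0.75 -0.52] [486.1652136   75.42133451 163.43452469] 23.9167
8 [-0.31  0.73 -0.73] [486.52788934  75.48040832 168.95668739] 24.4667
14 [-0.49  0.61  0.84] [486.96909361  75.62902802 175.296333  ] 25.0583
```

View pics/lift.png

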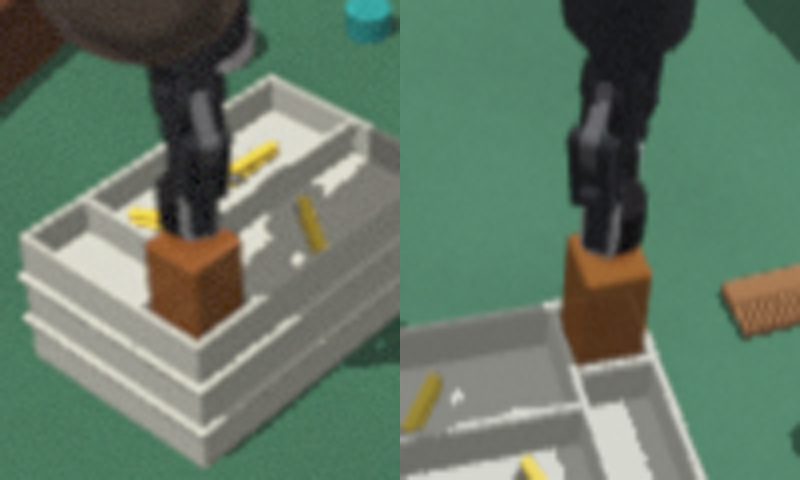

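The load is only about 0.5 N (a hanging bottle would give about 2.7 N), and the bottle is still seated deep in its pocket. I'll finish the lift and check.

```bash
python3 - <<'E'
from fit import *
e=status.get_ee_pos()
robot.move_linear([e[0],e[1],190],feed=30);robot.move_linear([e[0],e[1],231],feed=60);robot.dwell(.5)
print(status.get_wrist_force().round(2),status.get_ee_pos(),status.get_finger_gap(),status.get_time_s())
a1=read_camera("side");a2=read_camera("scene")
B=cv2.resize(a1[120:270,190:315],(400,480),interpolation=cv2.INTER_CUBIC);C=cv2.resize(a2[60:210,225:350],(400,480),interpolation=cv2.INTER_CUBIC)
cv2.imwrite("pics/end.png",np.hstack([B,C])[:,:,::-1])
E
```

```text
[-0.16  0.16 -0.37] [486.94069318  75.64980955 230.92452074] 36.58785683455428 27.1417
```

View pics/end.png

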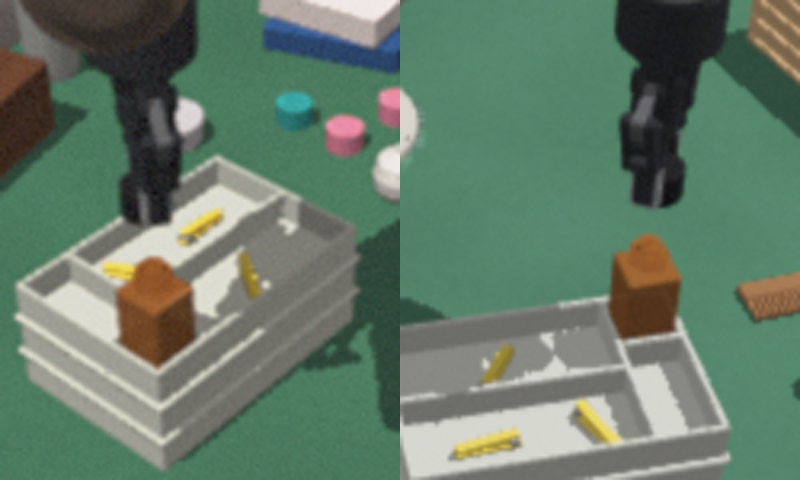

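The cap is in the gripper, the neck is bare, and the bottle stands in its pocket. I'm handing in.

```bash
python3 -c "
from cell import *
print(close_job())"
```

```text
the job is handed in; nothing more can be done
None
```

I carried out the whole task and handed it in; the system gives no verdict. The clock read about 27 s of the 58 s allowed.

**Bottle:** I took the bottle beside the pot, lowered it into the small square pocket and let go. The hover picture showed it about 2 mm and 2° off, so I corrected that before lowering. It touched down exactly at the predicted floor height, with side forces below 1 N.

**Cap:** The thread is left-handed. Counter-clockwise it went solid, with the moment rising to about 0.69 Nm. Clockwise it turned freely for 76° past the starting grip.

**Lift:** While lifting, the pull stayed below 1 N, well under the bottle's weight, so the bottle was not hanging on the cap. I raised the cap 70 mm, which puts it about 5 cm clear above the mouth.

**Last checks:**
- **Bottle and cap:** the final pictures show the bottle standing in its pocket with its neck bare. The cap is in the fingers, with a gap of 36.6 mm. That is slightly under the nominal 38 mm, which I took to be a grip across the facets.
- **Other objects:** I never moved near the pot, comb or twin bottle. I did not measure their positions again at the end.
- **Disagreement:** the network's "pocket" report from the scene and side cameras gave the organizer's middle rather than the pocket, so I used my own readings of the wrist pictures instead.

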